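Clear the bedside lamp switch and click it on

TASK

The crystal stick lies in the way of the lamp's wing switch: pick it up and lay it in the wooden tray. Then turn the wing switch clockwise (seen from above) until it clicks over into its notch and the brass stud stands fully up, without forcing it hard against its stop, and leave it there. Leave the lamp, mug, notebook and nugget where they are.

Things in the scene. Friction and masses are not known exactly. Their poses are not given: they have to be found in the camera images.
- wing: Turning handle of a table-top lamp switch: dark wooden bar 92 mm long, 12 thick, 26 tall (9 to 35 mm above the table), hub 32 mm across, on a fixed round black foot 64 mm across, 7 high. Origin on the turning axis at table height; x along the bar, z up. Turns clockwise from above: easily at first, then against a detent (about 6 N at 35 mm from the axis), then snaps forward into a notch and stays.
- wing_end (a point): Middle of one end face of the wing's bar, 46 mm from the axis, 22 mm above the table. The notch lies 1.0 to 1.6 rad clockwise of the start: it differs each time and must be felt, or seen at the stud. Let go before the snap, the wing springs back. A firm stop lies at the notch's far side; a push above 30 N would harm the switch.
- tell_tale (a joint): Brass stud, 18 mm across, in the middle of the wing's hub; joint value is its rise in m: 0 when off (its top 36 mm above the table), about 0.0015 at the crest of the detent and 0.006 in the notch (top 42 mm above the table). It only shows the state and is not to be worked on.
- stick: Pale raw crystal stick, 120 mm long, 20 mm wide, 16 mm high, 60 g, lying flat on the table with one end in the path of the wing. Origin at the centre of its underside; x along its length.
- tray: Fixed shallow wooden tray, open above: 200 mm long (x), 120 mm wide (y), 18 mm high, walls and floor 5 mm thick. Origin at the centre of its underside.
- lamp: Stone lamp, a tall pale pinkish-orange rock on a round wooden base, 120 mm across, 205 mm tall, loose. Origin at the centre of its underside.
- mug: White mug, 84 mm across, 95 mm tall, handle to its +y side, loose. Origin at the centre of its underside.
- notebook: Dark closed notebook 150 x 210 x 14 mm lying flat, loose. Origin at the centre of its underside.
- nugget: Small brass-coloured nugget 32 mm across, 21 mm high, lying on the notebook. Origin at the centre of its underside.
Not all that is in view belongs to the job. What is shaped like the part that bears wing but green or turquoise is not meant.

How it is judged:
On the way, in this order (a step that is already met when the one before it is completed fails the run):
1. the stick lies in the tray, let go (x of stick in the frame of tray between -0.095 and 0.095 m and y of stick in the frame of tray between -0.055 and 0.055 m and z of stick in the frame of tray below 0.012 m and contact force between the fingers and stick below 0.1 N), for 0.2 s.
2. the switch has clicked over into its notch (value of joint tell_tale above 0.0045 m), for 0.2 s.
At the end, for the whole second after the job is handed in: The stick lies flat inside the tray (within 5 degrees or so of level, its underside less than 12 mm above the tray's underside) at rest, and the wing sits in its notch with the stud raised more than 4.5 mm (value of joint tell_tale above 0.0045 m and x of stick in the frame of tray between -0.095 and 0.095 m and y of stick in the frame of tray between -0.055 and 0.055 m and z of stick in the frame of tray below 0.012 m and angle between stick's own x axis and vertical above 1.45 rad and linear speed of stick below 0.02 m/s); the robot touches nothing.
It fails at once if the wing is forced with more than 30 N (contact force between any of the fingers, the arm and wing above 30 N).
It fails at once if the switch is clicked on before the stick is cleared into the tray (value of joint tell_tale above 0.0045 m and horizontal distance between stick and tray above 0.11 m).
It fails at once if lamp, mug, notebook or nugget is moved by more than 20 mm (distance of any of lamp, mug, notebook, nugget from where it was at the start of the episode above 0.02 m).
It also fails if it takes over 54 s, if anything falls off the work surface, if the arm or the gripper's body presses on something with over 40 N, if the wrist force passes 120 N, or if a joint passes its speed limit or range.

ROBOT

A 6-joint arm with a two-finger parallel gripper is mounted at the origin on the work surface. World frame = base frame: x ahead of the robot, y to its left, z up, the work surface at z = 0. Lengths are in m, angles in rad, forces in N, time in s.
With the tool pointing down it reaches from about 0.25 to 0.775 m from the base axis. Payload 4 kg.
Tool frame: the origin (TCP) lies at the very end of the fingers, on their centre line; the grasp point (between the pads) lies 19 mm behind it; z points along the fingers, y is the direction in which the jaws open and shut (so a half turn about z gives the same grasp; the last joint's range is limited). The gripper opens to 94 mm and grips with 3 to 60 N. Pads are 16 mm wide; open, the fingers measure 119 mm over their backs; the gripper's body (75 mm by 177 mm) begins 78 mm behind the grasp point.
Start: joints at [-0.103, 0.087, 1.371, -0, 1.684, -0.103], TCP at [0.55, -0, 0.206] pointing down, gripper open.
Joint ranges: [-3.1, 3.1], [-0.76, 2.03], [0.27, 2.55], [-1.08, 4.22], [0.17, 2.65], [-2.57, 2.57]. Speed limits (rad/s): [2.79, 2.79, 3.14, 3.14, 3.14, 3.14].

INTERFACE

Orientations are given as [roll, pitch, yaw] about the fixed x, y, z axes, in that order (R = Rz(yaw) Ry(pitch) Rx(roll)).
In Python, from bench import robot, cams, models gives the robot as it stands.
- The arm moves only by the tool step_arm, never from a script. Its argument "series" is a list of rows, each a list of 5 numbers: the gripper command: -1 is shut, 1 is fully open, values between are in proportion, then the shift along the tool's x, y, z in mm, then the turn about the tool's z in degrees. A call has 1 to 20 rows; each row is the pose to reach, as a shift and turn from the pose commanded when the call began, along the tool's axes at that moment; what a row does not reach only later rows make up. A row lasts 1/8 s, in which the tool goes at most 62.5 mm and 10.7 degrees, less where a joint would pass 70% of its speed; a pose out of reach is approached as far as the arm can. A call with a gripper value outside its range is refused whole. The fingers move at their own pace and stop on an object; the grip force is fixed at half the most. Time passes only in rows, so rows that repeat a pose let the fingers close. It gives the time, the measured TCP pose, the force and the opening at its end, in the units of the state.
- robot.get_obs(): the state, without advancing time (a new reading comes with each control period).
- cams.snapshot(name): name is "scene" or "side" or "wrist"; returns a dict with "pixels" (420x560x3 uint8, red, green, blue), "fov_y" (degrees; the focal length in pixels is half the picture's height over the tangent of half this angle, whatever the lens; pixels are square), "cx", "cy" (the principal point, pixels), "R" (3x3) and "t" (3): a world point X has camera coordinates R X + t. Camera axes: x right, y down, z forward; pixel columns grow to the right and rows downward; lengths in m; the calibration is good to about 2 mm. A picture is of the moment at which its call begins. There is no depth.
- robot.close_job(): hands the job in, once; it reports no verdict.
Trained networks look in a picture, given as the dict that the camera call returned (one of the last four; its "shot" number tells which), for a name from the list of things; names that differ only in an ending like _2 or _b are one class to them, and where a whole thing is asked for, a point or a joint stands for the part that bears it (a point fixed in the world has none). Each returns a list of dicts, best first, with "p" (0 to 1); they miss things now and then, are a little off and sometimes report something else, mostly with a low value. They report only what shows in the picture. A call takes as long as a camera call. They do not tell look-alikes from the thing itself.
- models.find_in(picture, label): "position" ([x, y, z] in m, in world coordinates, good to about 4 mm: the middle of the surface that is visible of it).
- models.pinpoint(picture, label): "position" ([x, y, z] in m, in world coordinates, good to about 4 mm: a listed point, or the origin of a listed thing).
The state is a dict: "time": time; "joint_positions": joint angles; "qvel": joint speeds; "joint_torque": joint torques, N m; "tool_pos": TCP position; "ee_rot": TCP orientation; "wrist_force": force on the tool from outside, world axes, zero at the start; "wrist_torque": the same for the moment, N m; "width": finger opening in m.
Only numpy, scipy, OpenCV 4.12 (cv2) and the standard library are available. Lean on these libraries where they do the work, as an engineer would, in place of code of your own. Each camera call takes 0.05 s, during which the arm holds its last target. There are 200 camera calls.

## Working session

There is one attempt and no reset: what is moved stays moved. The work goes in short steps, Python scripts to look and compute and a tool call to move; the robot and the scene stay as the last step left them, time stands still between calls to the robot, and variables do not carry over. Pictures are saved under pics/ and viewed, about 8 in all and at most 12, crops included, and the job is handed in when it is done.

Besides the shell and the picture viewer there is one more tool, called after "Call:" as name([rows], argument=value, ...), one row to a line, values as JSON. step_arm: Moves the arm, as the interface text tells. Its arguments: {"type":"object","properties":{"series":{"type":"array","items":{"type":"array","items":{"type":"number"}}}},"required":["series"]}

```bash
mkdir -p pics; cat > h.py <<'E'
from bench import robot,cams,models
import cv2,numpy as np
def snap(n,f=None):
    s=cams.snapshot(n)
    if f: cv2.imwrite('pics/'+f,cv2.cvtColor(s['pixels'],cv2.COLOR_RGB2BGR))
    return s
def foc(s): return 210/np.tan(np.radians(s['fov_y'])/2)
def proj(s,X):
    c=np.array(s['R'])@np.array(X)+np.array(s['t']); f=foc(s)
    return np.array([s['cx']+f*c[0]/c[2],s['cy']+f*c[1]/c[2]])
def ray(s,u,v,z):
    R=np.array(s['R']);t=np.array(s['t']);f=foc(s)
    o=-R.T@t; d=R.T@np.array([(u-s['cx'])/f,(v-s['cy'])/f,1])
    return o+d*(z-o[2])/d[2]
E
python3 - <<'E'
from h import *
for n in ['scene','side']:
    s=snap(n,n+'0.png')
    print(n,-np.array(s['R']).T@np.array(s['t']))
    for l in ['wing','wing_end','stick','tray','lamp','mug','notebook','nugget']:
        for d in models.pinpoint(s,l)[:3]: print(l,round(d['p'],2),np.round(d['position'],3),proj(s,d['position']).round())
print(robot.get_obs())
E
```

```text
scene [ 1.05812183 -0.10450226  0.73092606]
wing 0.93 [ 0.519  0.089 -0.002] [274. 209.]
wing 0.91 [0.4   0.144 0.001] [278. 168.]
wing 0.74 [ 0.569  0.227 -0.001] [336. 209.]
wing_end 0.74 [0.588 0.179 0.025] [322. 214.]
wing_end 0.73 [ 0.371 -0.041  0.022] [204. 173.]
wing_end 0.72 [0.525 0.045 0.025] [257. 209.]
stick 0.96 [ 0.471  0.008 -0.001] [235. 203.]
tray 0.89 [ 0.552 -0.274 -0.002] [119. 266.]
lamp 0.56 [0.597 0.406 0.002] [409. 197.]
mug 0.71 [0.599 0.406 0.001] [409. 198.]
mug 0.4 [ 0.518  0.091 -0.001] [275. 209.]
notebook 0.66 [ 0.748  0.056 -0.004] [297. 298.]
notebook 0.61 [0.529 0.046 0.022] [258. 211.]
nugget 0.5 [0.721 0.011 0.015] [271. 289.]
side [0.53154456 0.60451092 0.66732299]
wing 0.94 [0.35  0.001 0.   ] [384. 197.]
wing 0.81 [0.396 0.142 0.   ] [370. 248.]
wing 0.63 [ 0.521  0.09  -0.001] [308. 227.]
wing_end 0.98 [0.584 0.179 0.017] [276. 257.]
wing_end 0.86 [0.424 0.101 0.024] [356. 225.]
wing_end 0.76 [ 0.369 -0.047  0.019] [374. 176.]
stick 0.93 [0.473 0.003 0.001] [330. 197.]
tray 0.88 [ 0.552 -0.27  -0.004] [298. 124.]
tray 0.75 [ 0.471  0.003 -0.  
[... 170 characters left out ...]
4 0.017] [220. 193.]
{'time': 0.9, 'joint_positions': array([-1.03100756e-01,  8.72064515e-02,  1.37070445e+00, -3.10095699e-05,
        1.68360124e+00, -1.03046483e-01]), 'qvel': array([-0.00067515, -0.0007573 , -0.00099287, -0.0002044 ,  0.00025606,
       -0.00053879]), 'joint_torque': array([ 1.65412944e-04, -3.40039408e+01, -3.02599132e+01,  7.18301022e-02,
        2.36560183e-02, -5.98686029e-06]), 'tool_pos': array([ 5.50015505e-01, -1.75011050e-05,  2.05500086e-01]), 'ee_rot': array([3.14151574e+00, 3.89308779e-05, 1.57073856e+00]), 'wrist_force': array([0.16455114, 0.9122999 , 0.22995987]), 'wrist_torque': array([-0.00460843,  0.00298802, -0.02820641]), 'width': 0.09387707077622155}
```

View pics/scene0.png

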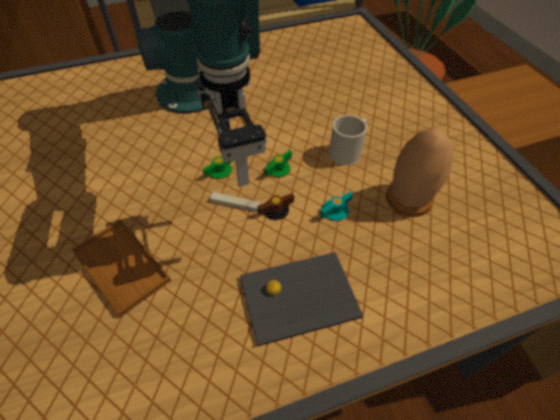

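View pics/side0.png

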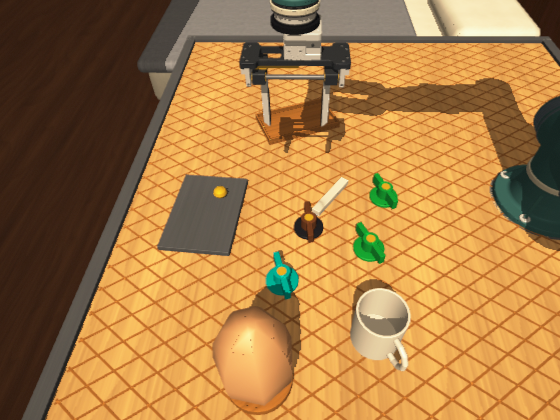

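Scene and side show four wing switches. The scene pixels are dark brown (276,206), green (218,168), green (278,165) and turquoise (336,208). By the description I choose the dark one. The pale stick is at (235,202) and the tray at (120,265). Next is a close crop to check.

```bash
python3 - <<'E'
from h import *
a=snap('scene');b=snap('side')
ca=cv2.resize(a['pixels'][175:235,195:315],None,fx=6.5,fy=5*1.3,interpolation=2)
cb=cv2.resize(b['pixels'][165:250,280:400],None,fx=6.5,fy=6.5,interpolation=2)
cv2.imwrite('pics/c1.png',cv2.cvtColor(np.vstack([ca[:,:],cb])[:, :],cv2.COLOR_RGB2BGR)) if 0 else cv2.imwrite('pics/c1.png',cv2.resize(cv2.cvtColor(np.vstack([ca,cb]),cv2.COLOR_RGB2BGR),(496,600)))
for s,box,z in((a,(175,235,195,262),.016),(b,(165,215,305,360),.016)):
    im=s['pixels'][box[0]:box[1],box[2]:box[3]].astype(int)
    m=(im.min(2)>130)&(im.max(2)-im.min(2)<70)
    m=m.astype(np.uint8); n,l,st,c=cv2.connectedComponentsWithStats(m)
    for k in range(1,n):
        if st[k][4]<80: continue
        ys,xs=np.nonzero(l==k)
        P=np.array([ray(s,x+box[2],y+box[0],z)[:2] for x,y in zip(xs,ys)])
        r=cv2.minAreaRect((P*1000).astype(np.float32)); print('stick',st[k],r,cv2.boxPoints(r).round().tolist())
# tray corners in scene
for uv in((122,221),(168,276),(120,311),(76,248)): print(ray(a,*uv,.018).round(3))
E
```

```text
stick [  7  12  36  38 340] ((474.3458557128906, 11.54376220703125), (126.56336212158203, 20.048734664916992), 55.304893493652344) [[430.0, -35.0], [447.0, -46.0], [519.0, 58.0], [502.0, 69.0]]
[ 0.449 -0.251  0.018]
[ 0.623 -0.178  0.018]
[ 0.667 -0.279  0.018]
[ 0.489 -0.352  0.018]
```

View pics/c1.png

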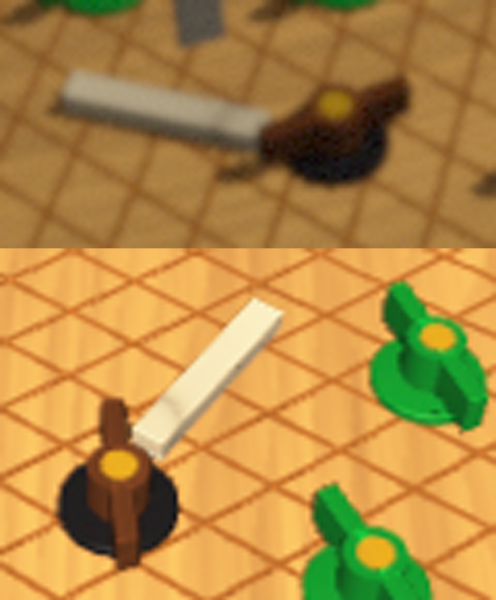

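The crop confirms the dark wooden wing on the black foot. The stick's end lies next to it on the side where the wing will sweep.

```bash
python3 - <<'E'
from h import *
b=cams.snapshot('side')
f=lambda x,y,z:ray(b,280+x/4.133,165+(y-248)/4.133,z)[:2]*1000
p=f(268,308,.016);q=f(147,440,.016);print('stick',p,q,(p+q)/2,np.linalg.norm(q-p),np.degrees(np.arctan2(*(q-p)[::-1])))
p=f(113,402,.035);q=f(126,520,.035);print('wing',p,q,np.degrees(np.arctan2(*(p-q)[::-1])))
print('hub',f(119,465,.036))
a=cams.snapshot('scene')
g=lambda x,y,z:ray(a,195+x/4.133,175+y/4.133,z)[:2]*1000
print('hub',g(336,103,.036),'ends',g(266,130,.035),g(402,82,.035))
p=g(68,82,.016);q=g(268,120,.016);print('stick',p,q,(p+q)/2,np.degrees(np.arctan2(*(q-p)[::-1])))
E
```

```text
stick [437.68594948 -37.91218058] [505.86727547  60.20467863] [471.77661248  11.14624903] 119.480589536353 55.20459440663314
wing [524.07884399  50.87877179] [517.08564945 127.15449415] -84.76159032134319
hub [520.72750311  93.57778878]
hub [523.13430767  93.07362816] ends [527.35357075  50.74306867] [520.58772854 133.3672243 ]
stick [440.69676006 -41.26007665] [506.39753515  58.33193692] [473.54714761   8.53593014] 56.58719424611598
```

Call:
step_arm([
  [1,4,-39,50,10],
  [1,8,-78,100,20],
  [1,8,-78,140,30],
  [1,8,-78,160,34.5],
  [1,8,-78,190,34.5],
  [1,8,-78,201,34.5],
  [1,8,-78,201,34.5],
  [-1,8,-78,201,34.5],
  [-1,8,-78,201,34.5],
  [-1,8,-78,201,34.5],
  [-1,8,-78,201,34.5],
  [-1,8,-78,201,34.5],
  [-1,8,-78,201,34.5],
])

```text
time: 2.72
tool_pos: [0.472, 0.008, 0.0045]
ee_rot: [3.142, -0.0, 0.969]
wrist_force: [0.8, 0.1, 0.2]
width: 0.0371
```

Call:
step_arm([
  [-1,0,0,0,0],
  [-1,0,0,0,0],
  [-1,0,0,0,0],
  [-1,0,0,0,0],
])

```text
time: 3.22
tool_pos: [0.4721, 0.008, 0.0045]
ee_rot: [3.141, -0.0, 0.969]
wrist_force: [0.6, -0.4, 0.0]
width: 0.0196
```

Call:
step_arm([
  [-1,0,0,-30,0],
  [-1,0,0,-70,0],
  [-1,0,0,-90,0],
  [-1,-23,28,-90,4],
  [-1,-46,56,-90,8],
  [-1,-69,84,-90,12],
  [-1,-92,112,-90,17],
  [-1,-115,140,-90,21],
  [-1,-138,168,-90,26],
  [-1,-160,196,-90,30],
  [-1,-175,214,-90,33],
  [-1,-183,224,-90,33],
  [-1,-183,224,-90,33],
  [-1,-183,224,-90,33],
])

```text
time: 4.97
tool_pos: [0.5528, -0.2687, 0.0944]
ee_rot: [-3.141, 0.0, 0.394]
wrist_force: [0.5, 0.5, -1.4]
width: 0.0198
```

```bash
python3 - <<'E'
from h import *
s=snap('scene','s2.png')
for d in models.pinpoint(s,'stick')[:2]: print(d)
for n in('scene','side'):
  s=snap(n)
  for d in models.pinpoint(s,'tray')[:2]: print(d['p'],d['position'])
a=snap('wrist');im=a['pixels'];b=snap('scene')['pixels'][190:320,50:220]
cv2.imwrite('pics/w2.png',cv2.cvtColor(np.hstack([im[:,:],cv2.resize(b,(240,420))[:, :240]]),cv2.COLOR_RGB2BGR))
print({k:v for k,v in a.items() if k!='pixels'})
E
```

```text
{'position': [0.5514, -0.2681, 0.091], 'p': 0.93}
0.68 [0.5523, -0.2706, -0.0001]
0.91 [0.5512, -0.2697, -0.0027]
0.23 [0.7193, 0.0125, 0.0118]
{'fov_y': 69.13309136460586, 'cx': 277.53951414601926, 'cy': 209.70536542379662, 'R': array([[ 3.83198673e-01, -9.23665630e-01,  7.61575490e-04],
       [-8.92237521e-01, -3.69946676e-01,  2.58943358e-01],
       [-2.38895338e-01, -9.99062575e-02, -9.65892208e-01]]), 't': array([-0.46172307,  0.39520118,  0.38994637]), 'shot': 10}
```

View pics/w2.png

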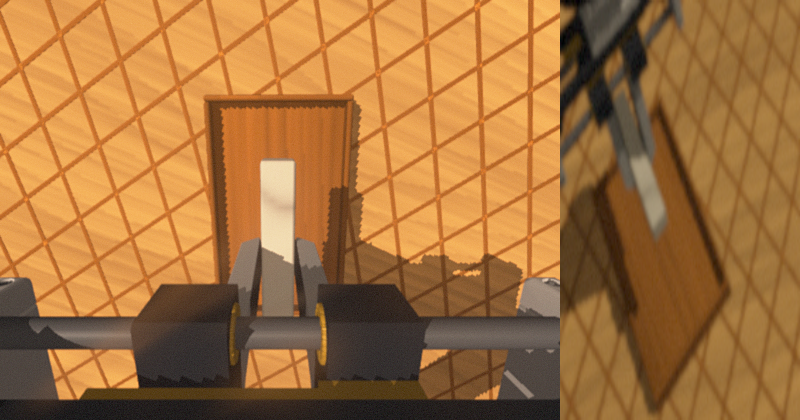

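The stick is held level over the tray, aligned with it and centred (wrist pixel ~(278,230)). Lowering and releasing with a small opening.

Call:
step_arm([
  [-1,0,0,0,0],
  [-1,0,0,40,0],
  [-1,0,0,70,0],
  [-1,0,0,82,0],
  [-1,0,0,83,0],
  [-1,0,0,83,0],
  [-0.2,0,0,83,0],
  [-0.2,0,0,83,0],
  [-0.2,0,0,83,0],
  [-0.2,0,0,83,0],
  [-0.2,0,0,60,0],
  [-0.2,0,0,20,0],
  [-0.2,0,0,-20,0],
  [-0.2,0,0,-20,0],
])

```text
time: 7.12
tool_pos: [0.5553, -0.2711, 0.1193]
ee_rot: [3.134, -0.006, 0.393]
wrist_force: [0.2, -0.1, 0.9]
width: 0.0375
```

```bash
python3 - <<'E'
from h import *
for n in('scene','side'):
  s=snap(n)
  for l in('stick','wing','wing_end','tell_tale'):
    for d in models.pinpoint(s,l)[:4]: print(n,l,d)
a=snap('wrist');im=a['pixels']
cv2.imwrite('pics/w3.png',cv2.cvtColor(im,cv2.COLOR_RGB2BGR))
E
```

```text
scene stick {'position': [0.552, -0.2736, 0.0046], 'p': 0.61}
scene wing {'position': [0.3528, 0.0009, -0.0011], 'p': 0.92}
scene wing {'position': [0.5195, 0.0906, 0.0016], 'p': 0.9}
scene wing {'position': [0.4001, 0.1419, 0.0019], 'p': 0.86}
scene wing {'position': [0.5687, 0.2245, -0.0049], 'p': 0.73}
scene wing_end {'position': [0.588, 0.1786, 0.0271], 'p': 0.8}
scene wing_end {'position': [0.369, -0.0438, 0.0221], 'p': 0.8}
scene wing_end {'position': [0.5238, 0.0445, 0.0237], 'p': 0.72}Traceback (most recent call last):
  File "<stdin>", line 5, in <module>
ValueError: it knows: lamp, mug, notebook, nugget, stick, tray, wing, wing_end
```

Call:
step_arm([
  [-1,0,0,0,0],
  [-1,16,-37,0,-9],
  [-1,32,-75,0,-18],
  [-1,48,-112,0,-27],
  [-1,64,-150,0,-36],
  [-1,80,-187,0,-46],
  [-1,96,-224,0,-55],
  [-1,112,-262,0,-64],
  [-1,128,-299,0,-72.5],
  [-1,128,-299,0,-72.5],
  [-1,128,-299,0,-72.5],
])

```text
time: 8.7
tool_pos: [0.5564, 0.0551, 0.1137]
ee_rot: [-3.14, 0.001, 1.657]
wrist_force: [0.2, -0.1, -0.1]
width: 0.0002
```

```bash
python3 - <<'E'
from h import *
for n in('scene','side'):
  s=snap(n)
  for d in models.pinpoint(s,'stick')[:2]: print(n,d)
b=s['pixels']
a=snap('wrist')['pixels']
cv2.imwrite('pics/w4.png',cv2.cvtColor(np.vstack([a,cv2.resize(b[90:180,230:430],(560,180),interpolation=2)]),cv2.COLOR_RGB2BGR))
o=robot.get_obs();print(o['tool_pos'],o['ee_rot'],o['joint_positions'],o['wrist_force'],o['wrist_torque'])
E
```

```text
scene {'position': [0.5526, -0.2739, 0.004], 'p': 0.75}
side {'position': [0.5191, 0.0905, 0.002], 'p': 0.67}
[0.55683976 0.05449099 0.1144128 ] [-3.14148598e+00  1.73611747e-04  1.65615587e+00] [-3.67327839e-03  1.43457935e-01  1.49028372e+00 -1.82769894e-04
  1.50794181e+00 -8.90213213e-02] [0.09274695 1.10167512 0.2396401 ] [-0.02599649 -0.02485616 -0.00928297]
```

View pics/w4.png

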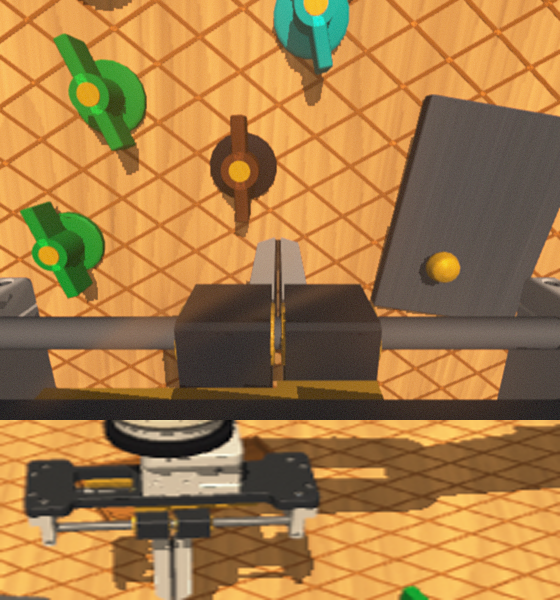

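The wrist view shows the dark wing at (239,171), its bar along the tool's x. The fingers will come down on its right side. The stick is out of the way and reported in the tray.

```bash
python3 - <<'E'
from h import *
s=snap('wrist')
print('hub',ray(s,239,171,.036),'ends',ray(s,239,117,.035),ray(s,242,220,.035))
C=np.array([520.5,91.2]);T=np.array([556.8,54.5]);y0=np.degrees(1.656)
# arc plan in start-tool axes: pose k: C + Rot(-a)*( -38 X + g Y )
import sys
def X(t):return np.array([np.cos(t),np.sin(t)])
def Y(t):return np.array([np.sin(t),-np.cos(t)])
t0=np.radians(y0)
for a in range(0,100,5):
    t=t0-np.radians(a)
    P=C-38*X(t)+18.5*Y(t)
    d=P-T;print(a,np.round([d@X(t0),d@Y(t0)],1))
E
```

```text
hub [0.52112456 0.09034841 0.036     ] ends [0.51870914 0.13420083 0.035     ] [0.52594876 0.04683154 0.035     ]
0 [  1.7 -14.5]
5 [  0.2 -17.9]
10 [ -1.  -21.4]
15 [ -1.8 -25. ]
20 [ -2.4 -28.7]
25 [ -2.6 -32.3]
30 [ -2.5 -36. ]
35 [ -2.1 -39.7]
40 [ -1.3 -43.3]
45 [ -0.3 -46.8]
50 [  1.1 -50.3]
55 [  2.7 -53.6]
60 [  4.6 -56.7]
65 [  6.8 -59.7]
70 [  9.3 -62.4]
75 [ 12. -65.]
80 [ 14.8 -67.3]
85 [ 17.9 -69.3]
90 [ 21.2 -71. ]
95 [ 24.5 -72.5]
```

Call:
step_arm([
  [-1,1,0,40,0],
  [-1,1,0,80,0],
  [-1,1,0,99,0],
  [-1,1,0,99,0],
])

```text
time: 9.5
tool_pos: [0.5557, 0.0562, 0.0142]
ee_rot: [-3.139, -0.0, 1.658]
wrist_force: [-0.4, -0.0, 1.2]
width: 0.0006
```

Call:
step_arm([
  [-1,0.5,-8,0,0],
  [-1,0.5,-14.5,0,0],
  [-1,-1,-18,0,5],
  [-1,-2,-21.5,0,10],
  [-1,-3,-25,0,15],
  [-1,-3.5,-28.5,0,20],
  [-1,-3.5,-32,0,25],
  [-1,-3.5,-36,0,30],
  [-1,-3,-39.5,0,35],
  [-1,-3,-39.5,0,35],
])

```text
time: 10.75
tool_pos: [0.5191, 0.0496, 0.0173]
ee_rot: [3.137, -0.002, 1.048]
wrist_force: [3.4, -1.6, 1.5]
width: 0.0006
```

```bash
cat > q.py <<'E'
from h import *
import sys
s=snap('side');a=snap('scene')
o=robot.get_obs();print(o['time'],o['tool_pos'],o['ee_rot'],o['wrist_force'],o['wrist_torque'])
for p in (s,a):
  for d in models.pinpoint(p,'wing_end'):
    v=np.array(d['position'])[:2]-[.521,.0905]
    if np.hypot(*v)<.07: print('end',d['p'],np.degrees(np.arctan2(v[1],v[0])))
if len(sys.argv)>1:
  f=lambda p,b:cv2.resize(p['pixels'][b[0]:b[1],b[2]:b[3]],(560,300),interpolation=2)
  cv2.imwrite('pics/'+sys.argv[1],cv2.cvtColor(np.vstack([f(s,(192,252,256,368)),f(a,(175,235,220,332))]),cv2.COLOR_RGB2BGR))
E
python3 q.py k1.png
```

```text
10.85 [0.5190781  0.04960242 0.01717067] [ 3.13759746e+00 -1.19225010e-03  1.04853293e+00] [ 2.41591675 -1.61753016  1.73976321] [-0.41228662 -0.37707943 -0.00113873]
end 0.68 -113.92423228350437
end 0.75 -120.06301958471975
```

View pics/k1.png

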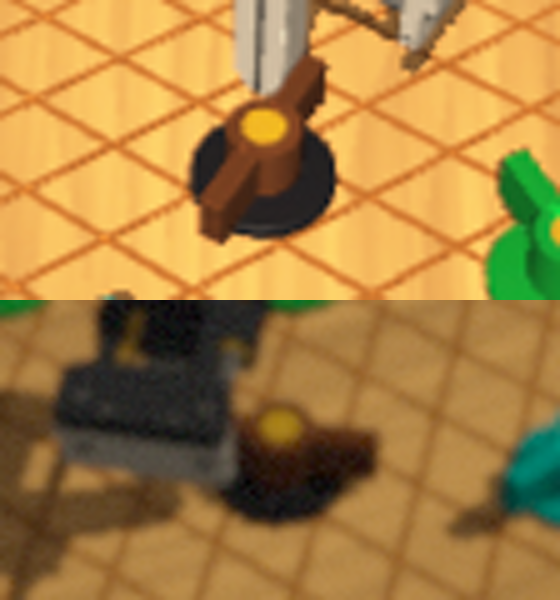

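The wing has turned about 35° and the fingers are in firm contact with it, at about 3 N. Now smaller increments.

Call:
step_arm([
  [-1,-1,-2,0,3],
  [-1,-1.8,-4.1,0,6],
  [-1,-2.5,-6.2,0,9],
  [-1,-3,-8.3,0,12],
  [-1,-3,-8.3,0,12],
])

```text
time: 11.58
tool_pos: [0.5077, 0.0522, 0.0148]
ee_rot: [-3.139, 0.001, 0.839]
wrist_force: [0.2, 0.5, -0.2]
width: 0.0003
```

Call:
step_arm([
  [-1,-0.6,-1.4,0,2],
  [-1,-1.2,-2.7,0,4],
  [-1,-1.2,-2.7,0,4],
])

```text
time: 11.95
tool_pos: [0.506, 0.0526, 0.0155]
ee_rot: [-3.141, 0.0, 0.768]
wrist_force: [0.1, -1.2, -0.3]
width: 0.0002
```

```bash
python3 q.py
```

```text
12.05 [0.50612633 0.05258006 0.01550905] [-3.1415697e+00 -6.5174467e-05  7.6809563e-01] [-0.54818238 -0.55424376  0.73628503] [0.03767618 0.06172574 0.02559839]
end 0.82 -140.00987505855446
end 0.89 -144.62119590586897
```

```bash
python3 q.py k2.png
```

```text
12.25 [0.50619595 0.05255171 0.01553364] [ 3.14147764e+00 -1.05915421e-04  7.68046812e-01] [ 0.23601818 -0.70159222  0.38727403] [0.00773423 0.045468   0.00548294]
end 0.76 -139.51157549613652
end 0.77 -140.92458198198253
```

View pics/k2.png

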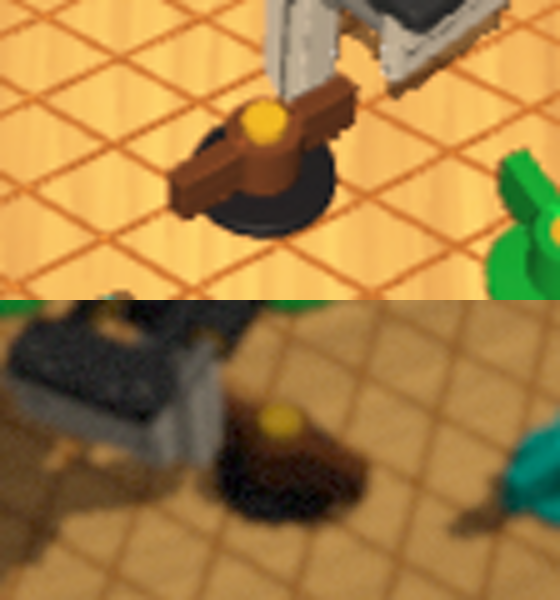

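The stud's disc sits higher, at (265,121) against (263,127) before. The bar is ahead of the fingers and the force has dropped to nothing, so it looks clicked. I'll back off, lift away and check that it stays.

Call:
step_arm([
  [-1,0,6,0,0],
  [-1,0,14,0,0],
  [-1,0,16,-30,0],
  [-1,0,16,-70,0],
  [-1,-40,30,-110,0],
  [-1,-90,50,-140,0],
  [-1,-140,70,-150,0],
  [-1,-140,70,-150,0],
  [-1,-140,70,-150,0],
  [-1,-140,70,-150,0],
])

```text
time: 13.6
tool_pos: [0.4542, -0.094, 0.1647]
ee_rot: [-3.14, 0.0, 0.77]
wrist_force: [0.1, 0.3, -0.6]
width: 0.0007
```

```bash
python3 - <<'E'
from h import *
sc=[]
for n in('side','scene'):
  s=snap(n); sc.append(s)
  for l in('stick','lamp','mug','notebook','nugget'):
    for d in models.pinpoint(s,l)[:1]: print(n,l,round(d['p'],2),np.round(d['position'],3))
  for z in(.036,.0375,.042): print(n,'stud expected at z',z,proj(s,[.521,.0912,z]).round(2))
  im=s['pixels'].astype(int);c=proj(s,[.521,.0912,.038]).astype(int)
  w=im[c[1]-8:c[1]+8,c[0]-8:c[0]+8]; m=(w[...,0]>(150 if n=='side' else 90))&(w[...,1]>.6*w[...,0])&(w[...,2]<.4*w[...,0])
  ys,xs=np.nonzero(m);print('gold',len(xs),xs.mean()+c[0]-8,ys.mean()+c[1]-8)
f=lambda p,b:cv2.resize(p['pixels'][b[0]:b[1],b[2]:b[3]],(560,300),interpolation=2)
cv2.imwrite('pics/k3.png',cv2.cvtColor(np.vstack([f(sc[0],(192,252,256,368)),f(sc[1],(190,320,50,292))]),cv2.COLOR_RGB2BGR))
b0=cv2.cvtColor(cv2.imread('pics/side0.png'),cv2.COLOR_BGR2RGB).astype(int);s=sc[0];c=proj(s,[.521,.0912,.038]).astype(int)
w=b0[c[1]-8:c[1]+8,c[0]-8:c[0]+8];m=(w[...,0]>150)&(w[...,1]>.6*w[...,0])&(w[...,2]<.4*w[...,0]);ys,xs=np.nonzero(m);print('gold start side',len(xs),xs.mean()+c[0]-8,ys.mean()+c[1]-8)
E
python3 q.py
```

```text
side stick 0.66 [ 0.552 -0.276  0.005]
side lamp 0.89 [ 0.604  0.404 -0.002]
side mug 0.76 [ 0.402  0.322 -0.002]
side notebook 0.93 [ 0.749  0.06  -0.002]
side nugget 0.58 [0.718 0.014 0.015]
side stud expected at z 0.036 [308.67 216.61]
side stud expected at z 0.0375 [308.68 216.15]
side stud expected at z 0.042 [308.73 214.77]
gold 160 307.63125 212.35
scene stick 0.55 [ 0.551 -0.27   0.002]
scene lamp 0.87 [0.6   0.403 0.001]
scene mug 0.6 [0.403 0.328 0.   ]
scene notebook 0.63 [ 0.746  0.059 -0.003]
scene nugget 0.66 [0.721 0.008 0.014]
scene stud expected at z 0.036 [275.21 199.46]
scene stud expected at z 0.0375 [275.21 199.04]
scene stud expected at z 0.042 [275.22 197.79]
gold 156 275.5 195.19871794871796
gold start side 91 306.15384615384613 214.8901098901099
14.3 [ 0.45405366 -0.0950734   0.16552086] [ 3.14146371e+00 -1.04133276e-04  7.67911393e-01] [-0.31548659 -0.09267067  0.02230549] [ 0.06209557  0.02933071 -0.00497734]
end 0.61 -138.3338506615366
end 0.66 -146.23871339384067
```

View pics/k3.png

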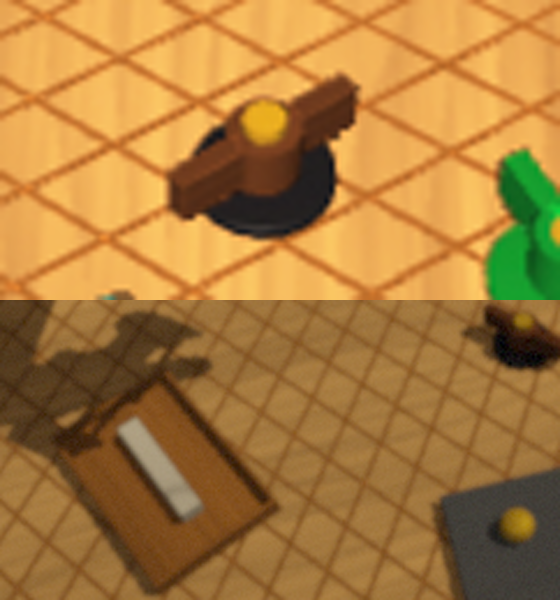

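The wing stays at its new angle with nothing touching it, and the stick lies flat in the tray. My gold mask caught table pixels, so I'll measure the stud's rise once more with a stricter one before handing in.

```bash
python3 - <<'E'
from h import *
s=snap('side');i1=s['pixels'];i0=cv2.imread('pics/side0.png')[...,::-1]
for im in(i0,i1):
  w=np.ascontiguousarray(im[205:228,296:322]);h=cv2.cvtColor(w,cv2.COLOR_RGB2HSV).astype(int)
  m=((h[...,0]>=19)&(h[...,0]<=28)&(h[...,1]>190)&(h[...,2]>150)).astype(np.uint8)
  n,l,st,c=cv2.connectedComponentsWithStats(m);k=1+st[1:,4].argmax();print(st[k],c[k]+[296,205])
# template shift of stud patch
t=np.ascontiguousarray(i0[212:222,301:315]);r=cv2.matchTemplate(np.ascontiguousarray(i1[200:235,290:326]),t,cv2.TM_CCOEFF_NORMED);print(cv2.minMaxLoc(r),'start loc (11,12)')
E
```

```text
[ 9  9  8  7 44] [308.31818182 216.75      ]
[ 9  7  8  8 55] [308.52727273 215.78181818]
(-0.3318741023540497, 0.8201158046722412, (3, 12), (11, 11)) start loc (11,12)
```

The stud's top edge rose 2 px; a 6 mm rise should give 1.84 px, and a 1.5 mm crest only 0.46. Handing in.

```bash
python3 -c "
from bench import robot
print(robot.close_job())"
```

```text
the job is handed in; nothing more can be done
None
```

I laid the crystal stick in the wooden tray, then turned the dark wing switch about 55–60° clockwise until it clicked over. I backed the arm away and handed the job in at about 14.5 s.

**Last checks:**
- **Stick:** it lies flat near the middle of the tray, let go, with its underside about 5 mm up.
- **Wing:** it stays at its new angle with nothing touching it. The highest force I read while pushing was about 4 N, sampled only at the end of each move.
- **Stud:** its top edge rose 2 px in the side view, where a full 6 mm rise should give 1.8 px.
- **Other things:** lamp, mug, notebook and nugget read within about 5 mm of where they started, which is roughly the networks' error. The mug's start position comes from the side view only, because the scene network mistook the lamp for it.

**Checks that failed or disagreed:**
- **Stud colour mask:** my first one caught table pixels and was useless, so I redid it more strictly. With the stricter one the stud's centre moved only 1 px, as part of its side may count in the mask. A template match also gave 1 px, with a mediocre score of 0.82.
- **Wing angle:** the two cameras' estimates differed by up to 8°.
- **Stick after release:** one side-view detection placed the stick on the wing. Later views from both cameras agreed it was in the tray.

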